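Empty the mould and hold its clamp bolt

ROBOT

A 6-joint arm with a two-finger parallel gripper is mounted at the origin on a cart in front of the work surface, level with it; the furniture and walls round the work are solid. World frame = base frame: x ahead of the robot, y to its left, z up, the work surface at z = 0. Lengths are in m, angles in rad, forces in N, time in s.
With the tool pointing down it reaches from about 0.35 to 0.975 m from the base axis. Payload 4.9 kg.
Tool frame: the origin (TCP) lies on the centre line of the jaws, within the pads' length; the fingertips stand 8 mm ahead of it and the grasp point (between the pads) lies 11 mm behind it; z points along the fingers, y is the direction in which the jaws open and shut (so a half turn about z gives the same grasp; the last joint's range is limited). The gripper opens to 85 mm and grips with 20 to 120 N. Pads are 22 mm wide; open, the fingers measure 114 mm over their backs; the gripper's body (76 mm by 85 mm) begins 54 mm behind the grasp point. The pads swing forward as they close: fully open they stand 13 mm farther back than shut.
Start: joints at [1.133, 0.053, 1.613, -0, 1.476, -0.119], TCP at [0.196, 0.593, 0.209] pointing down, gripper open.
Joint ranges: [-3.01, 3.01], [-1.01, 2.22], [0.06, 2.58], [-1.02, 4.17], [0.09, 2.62], [-3.14, 3.14]. Speed limits (rad/s): [2.57, 2.57, 3.14, 3.14, 3.14, 3.14].

INTERFACE

Orientations are given as a unit quaternion [w, x, y, z].
In Python, from plant import manip gives the robot as it stands.
- The arm moves only by the tool step_arm, never from a script. Its argument "deltas" is a list of rows, each a list of 7 numbers: the shift along the tool's x, y, z in m, then the turn, a rotation vector about the tool's x, y, z in rad, then the gripper command: -1 is fully open, 1 is shut, values between are in proportion. In form: [[dx, dy, dz, ax, ay, az, hand], ...]. A call has 1 to 20 rows; each row is the pose to reach, as a shift and turn from the pose commanded when the call began, along the tool's axes at that moment; what a row does not reach only later rows make up. A row lasts 1/10 s, in which the tool goes at most 50 mm and 8.59 degrees, less where a joint would pass 70% of its speed; a pose out of reach is approached as far as the arm can. A call with a gripper value outside its range is refused whole. The fingers move at their own pace and stop on an object; the grip force is fixed at half the most. Time passes only in rows, so rows that repeat a pose let the fingers close. It gives the time, the measured TCP pose, the force and the opening at its end, in the units of the state.
- manip.state(): the state, without advancing time (a new reading comes with each control period).
- manip.grab_frame(name): name is "side" or "top"; returns the picture (384x512x3 uint8, red, green, blue); there is no depth.
- manip.get_calibration(name): a dict with "fov_y" (degrees; the focal length in pixels is half the picture's height over the tangent of half this angle, whatever the lens; pixels are square), "cx", "cy" (the principal point, pixels), "R" (3x3) and "t" (3): a world point X has camera coordinates R X + t. Camera axes: x right, y down, z forward; pixel columns grow to the right and rows downward; lengths in m; the calibration is good to about 2 mm. A picture is of the moment at which its call begins. get_calibration takes no time and is no camera call.
- manip.job_done(): hands the job in, once; it reports no verdict.
The state is a dict: "time": time; "joint_pos": joint angles; "joint_vel": joint speeds; "joint_efforts": joint torques, N m; "tool_pos": TCP position; "tool_rot": TCP orientation; "contact_force": force on the tool from outside, world axes, zero at the start; "ft_torque": the same for the moment, N m; "gripper_width": opening from 0.0 (shut) to 1.0 (fully open).
Only numpy, scipy, OpenCV 4.12 (cv2) and the standard library are available. Lean on these libraries where they do the work, as an engineer would, in place of code of your own. Each camera call takes 0.05 s, during which the arm holds its last target.

TASK

Lift the orange casting out of the open mould and stand it upright in the middle of the cork mat, and let go of it. Then reach down into the narrow gap behind the bracket, where the brass bolt head keeps rocking to and fro with the nut, take the head between the fingers with a finger on either side and grip it firmly so that it no longer turns. Once it has come to rest, finish while still holding it, and leave everything else on the bench where it stands.

Things in the scene. Friction and masses are not known exactly. Their poses are not given: they have to be found in the camera images.
- mould_fixture: fixed mould fixture. Base plate 210 (x) x 110 (y) x 10 mm; origin on the bench under it, 8 mm in +x of its middle; at yaw 0 x points away from the robot, z up. Along x: mould block; grey nut runner from x = -22 to 16 mm, top z = 85; steel bracket, upright plate 110 mm wide, x = 30 to 40 mm, top z = 90; gap, open above and at both y sides; rear plate 110 mm wide, x = 82 to 92 mm, top z = 86
- cavity (a point): centre of the floor of the mould's open cavity, 22 mm above the bench, at x = -65 mm, y = 0 of the fixture. Round cavity 47 mm wide, 20 mm deep, in an aluminium block 80 x 80 mm whose top is 42 mm above the bench
- gap (a point): middle of the gap between bracket and rear plate, on the bolt axis: x = 61 mm, y = 0, z = 62 mm of the fixture. The gap is 42 mm wide along the fixture's x; its floor (the base plate) is 10 mm above the bench
- casting: loose orange cast resin part, 40 to 85 g, upright in the mould cavity with 1.5 mm of play all round: round foot 44 mm wide, 22 mm high, and a round stem on top, 22 mm wide at its base, 20 mm at its top, total height 54 mm. Origin in the middle of its underside, z up along the stem. In the mould its underside is 22 mm above the bench
- cork_mat: fixed square cork mat 110 x 110 x 6 mm; origin in the middle of its underside, z up; its top is 6 mm above the bench. Fixed equipment nearby: a water bath (x 0.46 to 0.78 m, y 0.09 to 0.42 m, 0.23 m high) to the left, to be passed above or in front, and a centrifuge (x 0.37 to 0.56 m, y below -0.41 m, 0.12 m high) to the right of the mat
- bolt_head: brass hexagonal bolt head, 24 mm across flats, 20 mm long along the level bolt axis, in the gap: x = 44 to 64 mm, y = 0, z = 62 mm of the fixture. Origin in its middle, x along the bolt axis as the fixture's x. At joint value 0 two flats face the fixture's +y and -y, so fingers pointing down and closing along y take them. A 32 mm washer, 4 mm thick, lies between head and bracket
- clamp_bolt (a joint): turn of the bolt about the fixture's x axis, rad. Untouched it swings by itself about 0 like a sprung flywheel, 0.12 to 0.22 rad to either side, one to-and-fro in about 3 s, with up to 0.03 N m; a firm grip on the head (15 to 40 N) stops it at any angle, within about a second
- flask: bystander, to be left alone: conical glass flask with amber contents, 62 mm wide, 102 mm high; origin in the middle of its underside
- yellow_cup: bystander, to be left alone: white specimen cup with yellow lid, 62 mm wide, 68 mm high; origin in the middle of its underside
- petri: bystander, to be left alone: flat round petri dish, 92 mm wide, 15 mm high; origin in the middle of its underside
- marker: bystander, to be left alone: white marker pen with red cap, lying, 135 mm long, 17 mm thick; origin in the middle of its underside
Mind the look-alikes: they are no part of the job. There is more than one size of the casting; the one meant has the size given above.

How it is judged:
On the way, in this order (a step that is already met when the one before it is completed fails the run):
1. the casting is lifted clear of the mould (z of casting in the frame of mould_fixture above 0.05 m and contact force between the fingers and casting above 0.5 N), for 0.1 s.
2. the casting stands upright on the cork mat, let go (horizontal distance between casting and cork_mat below 0.035 m and z of casting in the frame of cork_mat between 0.002 and 0.011 m and angle between casting's own z axis and vertical below 0.12 rad and contact force between the fingers and casting below 0.1 N), for 0.3 s.
At the end, for the whole second after the job is handed in: The casting stands upright (within 0.12 rad), at rest and let go on the cork mat, its axis within 35 mm of the mat's middle. The bolt head is between the fingers (grasp point within 18 mm of its centre), gripped with more than 6 N, and the bolt turns at less than 0.05 rad/s (all of step 2 and linear speed of casting below 0.02 m/s and distance between the grasp point and bolt_head below 0.018 m and contact force between the fingers and bolt_head above 6 N and velocity of joint clamp_bolt between -0.05 and 0.05 rad/s); the arm keeps its last pose, push and grip.
It fails at once if the flask is moved more than 25 mm (distance of flask from where it was at the start of the episode above 0.025 m).
It fails at once if the yellow cup is moved more than 25 mm (distance of yellow_cup from where it was at the start of the episode above 0.025 m).
It fails at once if the petri is moved more than 25 mm (distance of petri from where it was at the start of the episode above 0.025 m).
It fails at once if the marker is moved more than 25 mm (distance of marker from where it was at the start of the episode above 0.025 m).
It also fails if it takes over 54 s, if anything falls off the work surface, if the arm or the gripper's body presses on something with over 40 N, if the wrist force passes 120 N, or if a joint passes its speed limit or range.

## Working session

There is one attempt and no reset: what is moved stays moved. The work goes in short steps, Python scripts to look and compute and a tool call to move; the robot and the scene stay as the last step left them, time stands still between calls to the robot, and variables do not carry over. Pictures are saved under pics/ and viewed, and the job is handed in when it is done.

Besides the shell and the picture viewer there is one more tool, called after "Emit:" by a JSON object that holds its "fn" and its "kwargs". step_arm: Moves the arm, as the interface text tells. Its arguments: {"type":"object","properties":{"deltas":{"type":"array"}},"required":["deltas"]}

```bash
ls; mkdir -p pics; python3 - <<'E'
from plant import manip
import cv2
for n in("side","top"):
    c=manip.get_calibration(n);print(n,c)
    im=manip.grab_frame(n);cv2.imwrite(f"pics/{n}0.png",im[:,:,::-1])
print(manip.state())
E
```

```text
pics
side {'fov_y': 51.262478132858185, 'cx': 252.26277731042066, 'cy': 190.1907929734769, 'R': array([[-0.95100919, -0.30911962, -0.00515506],
       [-0.13500732,  0.43023611, -0.89256367],
       [ 0.27812683, -0.84814029, -0.45089191]]), 't': array([0.49579608, 0.1235071 , 1.17634456])}
top {'fov_y': 42.50624562551613, 'cx': 247.33635148224977, 'cy': 194.52428592227125, 'R': array([[-1.48652834e-04, -9.99846255e-01,  1.75341053e-02],
       [-9.91739080e-01, -2.10172365e-03, -1.28254353e-01],
       [ 1.28271487e-01, -1.74083229e-02, -9.91586293e-01]]), 't': array([-0.00361674,  0.51499906,  1.20987479])}
{'time': 0.1, 'joint_pos': array([ 1.13300402e+00,  5.32822777e-02,  1.61415697e+00, -3.91951633e-06,
        1.47599424e+00, -1.19025602e-01]), 'joint_vel': array([-0.00100466, -0.00022377, -0.00339267,  0.00193265,  0.00052034,
       -0.00083159]), 'joint_efforts': array([-5.13465457e-04, -3.94902563e+01, -3.71364820e+01, -1.46595639e-04,
        3.86021959e-03,  3.15820692e-06]), 'tool_pos': array([0.19563108, 0.59295959, 0.20819114]), 'tool_rot': array([-2.51079184e-04,  1.58709155e-01,  9.87324950e-01, -8.85511927e-04]), 'contact_force': array([ 0.29061252, -0.37309718,  0.05815147]), 'ft_torque': array([-0.00352246, -0.02520062, -0.02332392]), 'gripper_width': 1.0023047726922694}
```

View pics/side0.png

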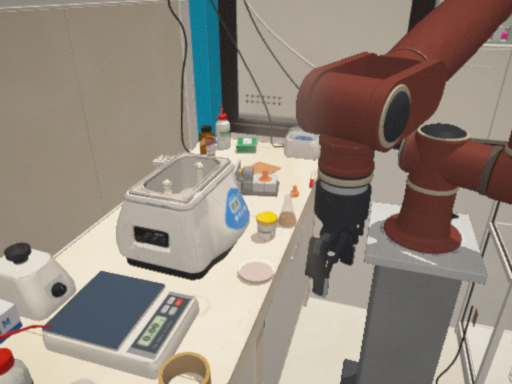

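View pics/top0.png

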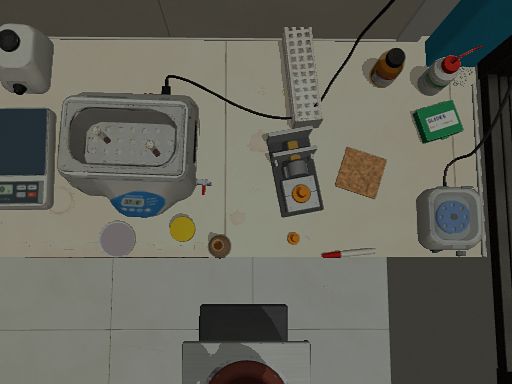

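```bash
python3 - <<'E'
import cv2
im=cv2.imread("pics/top0.png")
cv2.imwrite("pics/topz.png",cv2.resize(im[120:265,255:400],None,fx=5,fy=5,interpolation=cv2.INTER_CUBIC)[:600])
im=cv2.imread("pics/side0.png")
cv2.imwrite("pics/sidez.png",cv2.resize(im[140:240,200:330],None,fx=6,fy=6,interpolation=cv2.INTER_CUBIC))
E
```

```text
(no output)
```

View pics/topz.png

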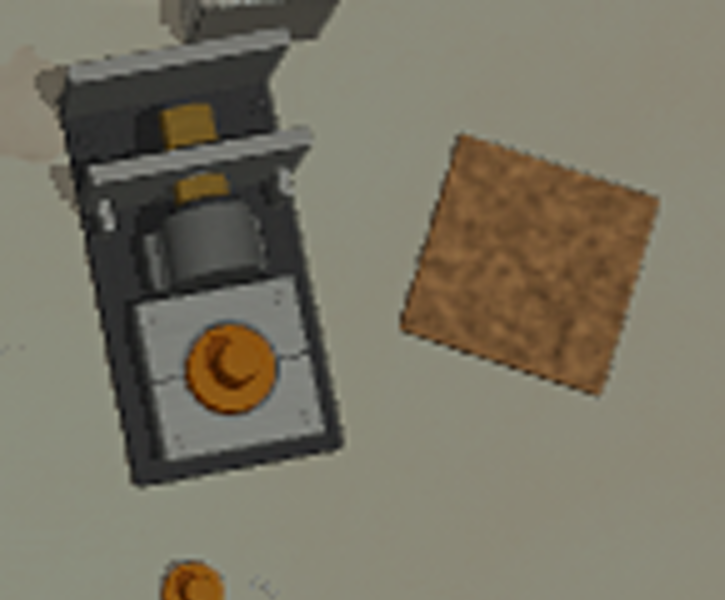

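View pics/sidez.png

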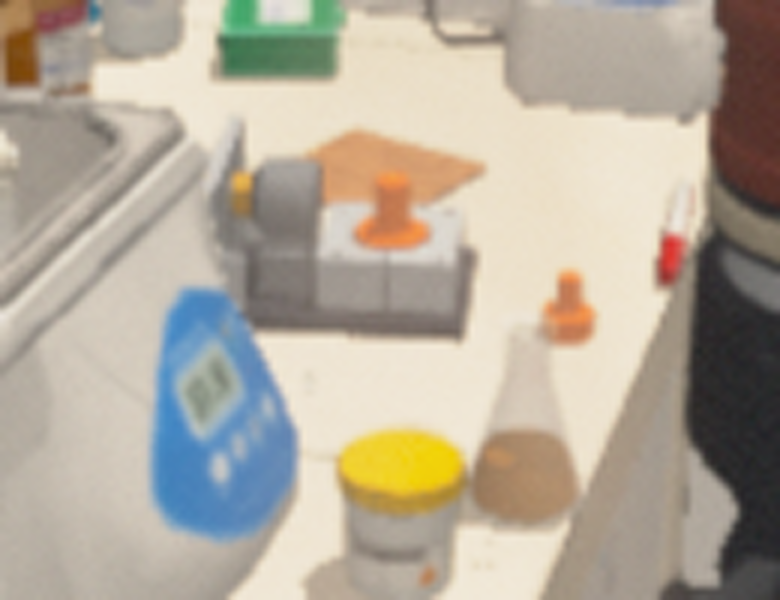

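```bash
cat > h.py <<'E'
import numpy as np,cv2
from plant import manip
def ray(n,u,v):
    c=manip.get_calibration(n);f=192/np.tan(np.radians(c['fov_y'])/2)
    R=np.array(c['R']);t=np.array(c['t'])
    d=R.T@np.array([(u-c['cx'])/f,(v-c['cy'])/f,1]);return -R.T@t,d
def pl(n,u,v,z):
    o,d=ray(n,u,v);return o+d*(z-o[2])/d[2]
def proj(n,X):
    c=manip.get_calibration(n);f=192/np.tan(np.radians(c['fov_y'])/2)
    p=np.array(c['R'])@np.array(X)+c['t'];return np.array([c['cx']+f*p[0]/p[2],c['cy']+f*p[1]/p[2]])
def Z(p,n="top",s=5,off=(255,120)): return (p[0]+.5)/s-.5+off[0],(p[1]+.5)/s-.5+off[1]
E
python3 - <<'E'
from h import *
im=cv2.imread("pics/top0.png");hsv=cv2.cvtColor(im,cv2.COLOR_BGR2HSV)
m=cv2.inRange(hsv,(8,200,120),(25,255,255))
n,l,s,c=cv2.connectedComponentsWithStats(m)
for i in range(1,n):
    if s[i][4]>15: print("orange",s[i],c[i],pl("top",*c[i],.044))
m=cv2.inRange(hsv,(5,85,60),(20,199,220)); m[:,:330]=0
m=cv2.morphologyEx(m,cv2.MORPH_OPEN,np.ones((3,3)))
cs,_=cv2.findContours(m,0,2);k=max(cs,key=cv2.contourArea);r=cv2.minAreaRect(k);print("mat",r)
print(pl("top",*r[0],.006), [pl("top",*p,.006).round(4) for p in cv2.boxPoints(r)])
M=cv2.moments(k);print(pl("top",M['m10']/M['m00'],M['m01']/M['m00'],.006))
for nm,p,z in [("rearL",(70,76),.086),("rearR",(287,37),.086),("brL",(92,175),.09),("brR",(310,134),.09),("baseL",(135,484),.01),("baseR",(343,444),.01),("blkNL",(172,460),.042),("blkNR",(325,430),.042),("blkFR",(292,276),.042),("blkFL",(140,301),.042),("foot",(232,368),.044)]:
    print(nm,pl("top",*Z(p),z).round(4))
E
```

```text
orange [293 185  17  17 168] [301.45238095 193.38095238] [ 0.51677587 -0.13832349  0.044     ]
orange [170 217  22  24 247] [177.79352227 227.82186235] [0.43036524 0.16877498 0.044     ]
orange [288 233  11  11  69] [293.46376812 238.26086957] [ 0.40483684 -0.11694225  0.044     ]
mat ((360.6499938964844, 172.5500030517578), (42.69074249267578, 41.10960388183594), 18.434947967529297)
[ 0.57673641 -0.29816933  0.006     ] [array([ 0.5431, -0.2277,  0.006 ]), array([ 0.6463, -0.2641,  0.006 ]), array([ 0.6107, -0.3693,  0.006 ]), array([ 0.5081, -0.3318,  0.006 ])]
[ 0.57683548 -0.29775606  0.006     ]
rearL [ 0.6559 -0.0543  0.086 ]
rearR [ 0.676  -0.1613  0.086 ]
brL [ 0.6056 -0.0645  0.09  ]
brR [ 0.6264 -0.1711  0.09  ]
baseL [ 0.4619 -0.091   0.01  ]
baseR [ 0.4826 -0.198   0.01  ]
blkNL [ 0.4712 -0.1068  0.042 ]
blkNR [ 0.4863 -0.1836  0.042 ]
blkFR [ 0.5643 -0.1684  0.042 ]
blkFL [ 0.5514 -0.0916  0.042 ]
foot [ 0.5172 -0.1372  0.044 ]
```

```bash
cat >> h.py <<'E'
from scipy.spatial.transform import Rotation as Ro
def to(p,yaw=None,cmd=None):
    """tool-axis delta to world p, with tool y at heading yaw, z down"""
    s=manip.state();q=s['tool_rot'];R=Ro.from_quat([q[1],q[2],q[3],q[0]])
    d=R.inv().apply(np.array(p)-s['tool_pos'])
    if yaw is None: return d.round(4)
    y=np.array([np.cos(yaw),np.sin(yaw),0]);z=np.array([0,0,-1.]);T=Ro.from_matrix(np.c_[np.cross(y,z),y,z])
    return d.round(4),(R.inv()*T).as_rotvec().round(4)
def st():
    s=manip.state();print(round(s['time'],2),s['tool_pos'].round(4),s['tool_rot'].round(4),s['contact_force'].round(1),round(float(s['gripper_width']),3),s['joint_pos'].round(3))
E
python3 - <<'E'
from h import *
Y=np.pi/2+.19
for p in [(.30,.45,.25),(.36,.25,.25),(.41,.08,.25),(.46,-.05,.22)]:print(to(p,Y))
E
```

```text
(array([-0.1439, -0.1031, -0.0417]), array([-0.0017, -0.0007, -0.5088]))
(array([-0.2636, -0.2742, -0.0414]), array([-0.0017, -0.0007, -0.5088]))
(array([-0.3643, -0.42  , -0.0411]), array([-0.0017, -0.0007, -0.5088]))
(array([-0.4525, -0.5277, -0.0109]), array([-0.0017, -0.0007, -0.5088]))
```

Emit:
{"fn": "step_arm", "kwargs": {"deltas": [[-0.04,-0.03,-0.015,0,0,-0.06,-1],[-0.08,-0.06,-0.03,0,0,-0.12,-1],[-0.12,-0.09,-0.042,0,0,-0.18,-1],[-0.145,-0.12,-0.042,0,0,-0.24,-1],[-0.17,-0.155,-0.042,0,0,-0.3,-1],[-0.2,-0.19,-0.042,0,0,-0.36,-1],[-0.23,-0.23,-0.042,0,0,-0.42,-1],[-0.264,-0.274,-0.042,0,0,-0.48,-1],[-0.264,-0.274,-0.042,0,0,-0.509,-1],[-0.29,-0.31,-0.042,0,0,-0.509,-1],[-0.32,-0.35,-0.042,0,0,-0.509,-1],[-0.345,-0.39,-0.042,0,0,-0.509,-1],[-0.364,-0.42,-0.042,0,0,-0.509,-1],[-0.39,-0.45,-0.035,0,0,-0.509,-1],[-0.42,-0.49,-0.025,0,0,-0.509,-1],[-0.452,-0.528,-0.012,0,0,-0.509,-1],[-0.452,-0.528,-0.012,0,0,-0.509,-1],[-0.452,-0.528,-0.012,0,0,-0.509,-1],[-0.452,-0.528,-0.012,0,0,-0.509,-1]]}}

```text
time: 2.0
tool_pos: [0.4594, -0.0488, 0.2214]
tool_rot: [-0.0, -0.095, 0.995, 0.0]
contact_force: [-0.9, 0.5, -0.2]
gripper_width: 0.999
```

```bash
python3 - <<'E'
from h import *
st()
Y=np.pi/2+.19
for p in [(.5184,-.137,.15),(.5184,-.137,.057)]:print(to(p,Y))
im=manip.grab_frame("side");cv2.imwrite("pics/s1.png",cv2.resize(im[100:260,150:350,::-1],None,fx=4,fy=3.5))
E
```

```text
2.0 [ 0.4594 -0.0488  0.2214] [-0.000e+00 -9.530e-02  9.954e-01  2.000e-04] [-0.9  0.5 -0.2] 0.999 [-0.267 -0.361  1.962  0.     1.541 -2.029]
(array([-0.0412, -0.0978,  0.0713]), array([ 0.0005, -0.    ,  0.001 ]))
(array([-0.0412, -0.0979,  0.1643]), array([ 0.0005, -0.    ,  0.001 ]))
```

```bash
python3 - <<'E'
from h import *
for z in (.044,.076):
  p=proj("side",(.5184,-.137,z));print((p-[200,140])*6, proj("top",(.5184,-.137,z)))
p=proj("side",(.5184+.095*.982+.0*.19,-.137+.095*.19,.09));print((p-[200,140])*6)
for w in [(.577,-.298,.006)]: print((proj("side",w)-[200,140])*6)
E
```

```text
[389.69049171 225.40311966] [300.91528444 192.73625295]
[390.19113605 175.72466523] [302.55820427 191.00553803]
[228.88509424 146.54050096]
[372.81440706 168.05765119]
```

View pics/s1.png

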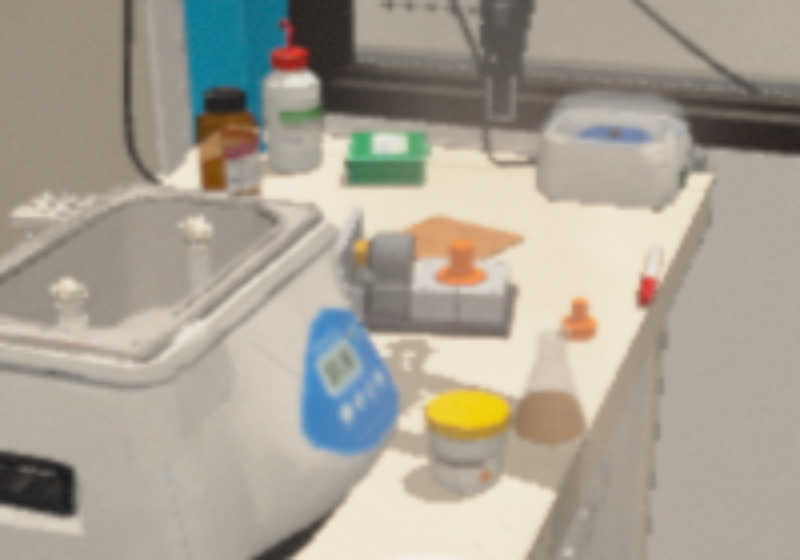

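Emit:
{"fn": "step_arm", "kwargs": {"deltas": [[-0.014,-0.033,0.02,0,0,0,-1],[-0.028,-0.066,0.045,0,0,0,-1],[-0.041,-0.098,0.07,0,0,0.001,-1],[-0.041,-0.098,0.085,0,0,0.001,-1],[-0.041,-0.098,0.1,0,0,0.001,-1],[-0.041,-0.098,0.115,0,0,0.001,-1],[-0.041,-0.098,0.13,0,0,0.001,-1],[-0.041,-0.098,0.145,0,0,0.001,-1],[-0.041,-0.098,0.155,0,0,0.001,-1],[-0.041,-0.098,0.163,0,0,0.001,-1],[-0.041,-0.098,0.163,0,0,0.001,-1],[-0.041,-0.098,0.163,0,0,0.001,-1]]}}

```text
time: 3.25
tool_pos: [0.5187, -0.1382, 0.0586]
tool_rot: [0.0, -0.094, 0.996, -0.0]
contact_force: [0.5, 0.9, 0.3]
gripper_width: 0.996
```

```bash
python3 - <<'E'
from h import *
st()
im=manip.grab_frame("side");cv2.imwrite("pics/s2.png",cv2.resize(im[130:210,220:320,::-1],None,fx=7,fy=7))
im=manip.grab_frame("top");cv2.imwrite("pics/t2.png",cv2.resize(im[120:265,255:400,::-1],None,fx=4,fy=4))
E
```

```text
3.25 [ 0.5187 -0.1382  0.0586] [ 2.000e-04 -9.440e-02  9.955e-01 -1.000e-04] [0.5 0.9 0.3] 0.996 [-0.399 -0.013  1.944  0.     1.211 -2.159]
```

View pics/s2.png

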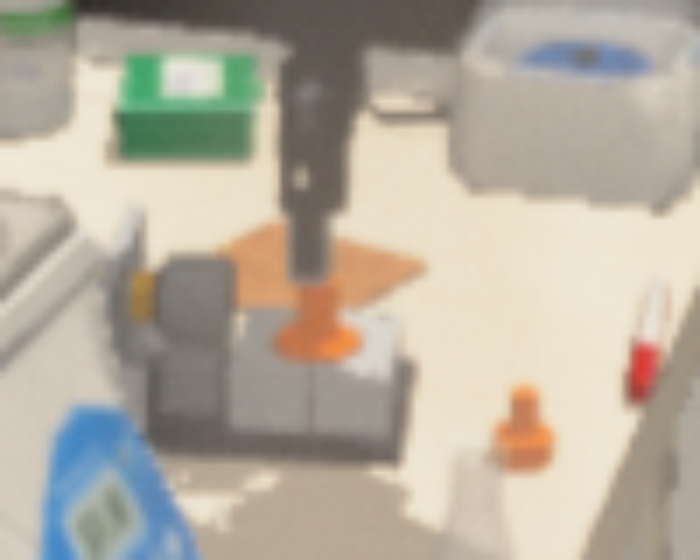

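View pics/t2.png

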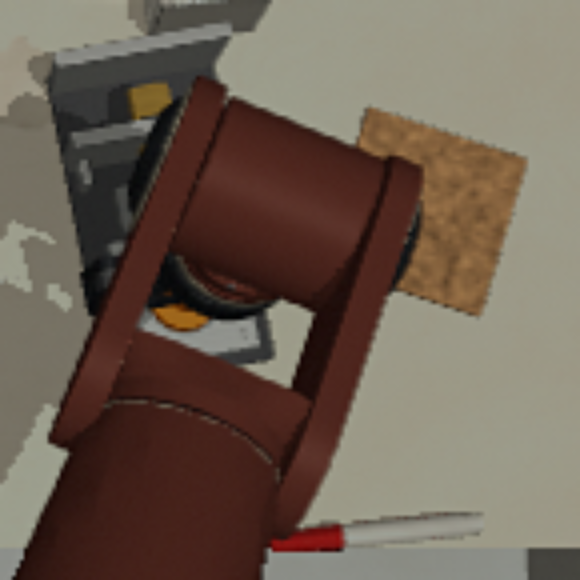

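Emit:
{"fn": "step_arm", "kwargs": {"deltas": [[0,0,0,0,0,0,0.0],[0,0,0,0,0,0,0.3],[0,0,0,0,0,0,0.5],[0,0,0,0,0,0,0.7],[0,0,0,0,0,0,1],[0,0,0,0,0,0,1],[0,0,0,0,0,0,1],[0,0,0,0,0,0,1],[0,0,0,0,0,0,1]]}}

```text
time: 4.25
tool_pos: [0.5184, -0.138, 0.0583]
tool_rot: [-0.0, -0.094, 0.996, 0.0]
contact_force: [0.3, -0.0, -1.4]
gripper_width: 0.002
```

```bash
python3 - <<'E'
from h import *
st()
im=manip.grab_frame("side");cv2.imwrite("pics/s3.png",cv2.resize(im[130:210,220:320,::-1],None,fx=7,fy=7))
im=manip.grab_frame("top");cv2.imwrite("pics/t3.png",cv2.resize(im[120:265,255:400,::-1],None,fx=4,fy=4))
E
```

```text
4.25 [ 0.5184 -0.138   0.0583] [-0.     -0.0944  0.9955  0.    ] [ 0.3 -0.  -1.4] 0.002 [-0.399 -0.013  1.944  0.     1.211 -2.159]
```

View pics/s3.png

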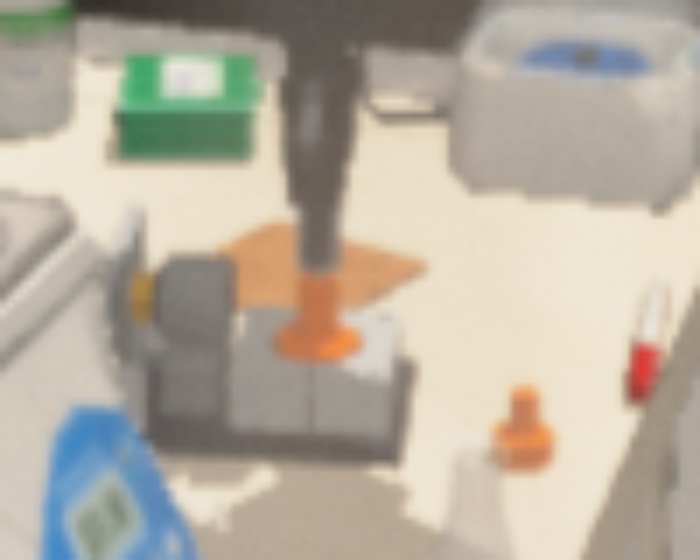

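View pics/t3.png

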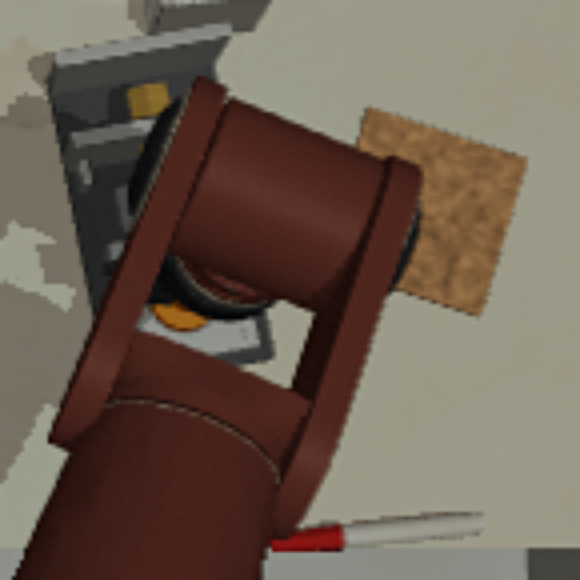

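```bash
python3 - <<'E'
from h import *
for z in(.05,.08): print(pl("side",220+318/7-.4,130+270/7-.4,z))
im=manip.grab_frame("side");hsv=cv2.cvtColor(im,cv2.COLOR_RGB2HSV)
m=cv2.inRange(hsv,(3,150,150),(14,255,255));m[:150]=0;m[190:]=0;m[:,:255]=0;m[:,275:]=0
for r in range(164,184): print(r,np.flatnonzero(m[r]), im[r,262:269].tolist() if r<172 else '')
E
```

```text
[ 0.5376646  -0.20336863  0.05      ]
[ 0.51861582 -0.13756277  0.08      ]
164 [] [[172, 143, 118], [126, 114, 105], [111, 100, 91], [111, 100, 91], [116, 106, 97], [134, 121, 113], [170, 144, 127]]
165 [] [[169, 141, 116], [123, 112, 100], [111, 101, 90], [113, 103, 95], [114, 104, 96], [131, 119, 109], [164, 136, 116]]
166 [] [[173, 143, 117], [120, 107, 98], [112, 101, 92], [111, 100, 91], [113, 104, 97], [128, 117, 109], [165, 139, 116]]
167 [] [[174, 141, 117], [130, 116, 107], [116, 105, 97], [116, 103, 98], [122, 112, 102], [139, 125, 114], [168, 139, 117]]
168 [] [[188, 148, 116], [157, 128, 110], [146, 122, 108], [140, 121, 106], [145, 122, 109], [165, 134, 115], [186, 149, 120]]
169 [] [[205, 147, 106], [189, 132, 95], [175, 125, 95], [174, 127, 103], [177, 127, 99], [195, 137, 100], [209, 152, 110]]
170 [264 265] [[200, 138, 97], [194, 121, 82], [192, 119, 79], [194, 120, 80], [196, 122, 83], [200, 127, 85], [213, 145, 99]]
171 [264 265] [[197, 137, 95], [184, 116, 79], [191, 117, 75], [195, 119, 77], [195, 120, 82], [195, 124, 84], [206, 141, 97]]
172 [265 266] 
173 [264 265 266] 
174 [264 265 266] 
175 [264 265 266] 
176 [264 265 266] 
177 [263 264 265 266 267 268 269] 
178 [260 261 262 263 264 265 266 267 268 269 270] 
179 [261 262 263 264 265 266 267 268 269 270] 
180 [264 265 266 267 268] 
181 [] 
182 [] 
183 []
```

```bash
python3 - <<'E'
from h import *
for z in (.18,.2,.213,.24): print(z,proj("side",(.1956,.593,z)), proj("side",(.1956+.3134*.05,.593+.9496*.05,z)))
yv=np.array([-.188,.982])
for z in (.05,.063,.08,.1):
  print(z,[(proj("side",(*(np.array([.5187,-.1382])+s*yv),z))-[220,130])*7 for s in(0,.0425,.055)])
im=cv2.imread("pics/side0.png");cv2.imwrite("pics/s0g.png",cv2.resize(im[180:310,290:380],None,fx=4.5,fy=4.5))
im=manip.grab_frame("side")[:,:,::-1];cv2.imwrite("pics/s3w.png",cv2.resize(im[30:230,200:400],None,fx=3,fy=3))
E
```

```text
0.18 [329.95547861 308.74356796] [315.14224846 327.71345612]
0.2 [330.9895759  299.21667865] [316.01605673 317.90228152]
0.213 [331.67757019 292.87835296] [316.59821551 311.36576577]
0.24 [333.148076   279.33093712] [317.84467602 297.37042805]
0.05 [array([314.84784374, 321.16833977]), array([306.49658918, 357.13661734]), array([303.95283569, 368.09238824])]
0.063 [array([315.084825  , 297.69005897]), array([306.70438493, 333.1681715 ]), array([304.15136341, 343.97624169])]
0.08 [array([315.39771407, 266.6914169 ]), array([306.97881234, 301.51401783]), array([304.41357198, 312.12446848])]
0.1 [array([315.77022824, 229.78557846]), array([307.30564284, 263.81536768]), array([304.72588166, 274.18666472])]
```

View pics/s0g.png

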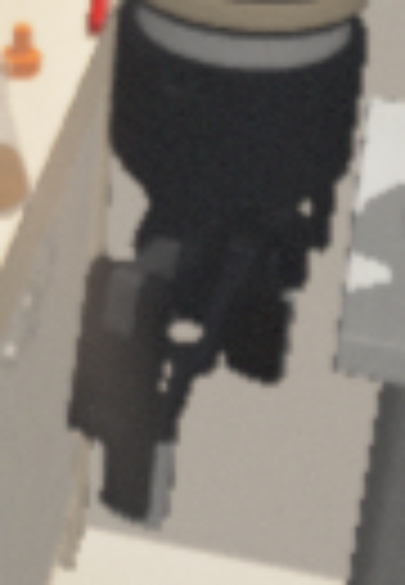

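View pics/s3w.png

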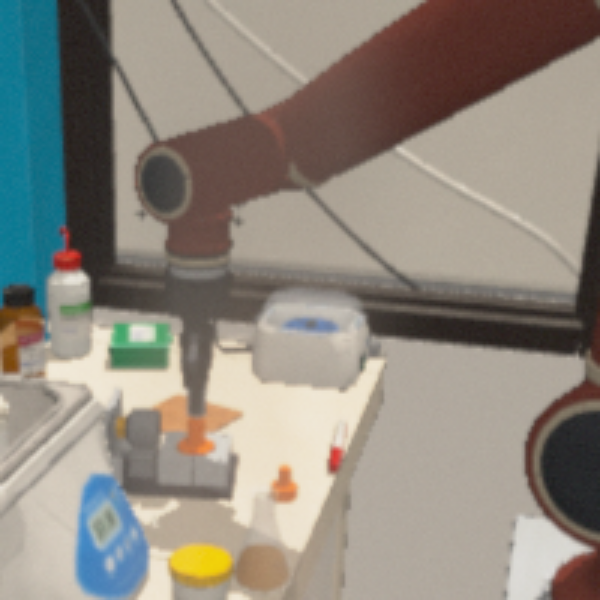

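Emit:
{"fn": "step_arm", "kwargs": {"deltas": [[0,0,0,0,0,0,-1],[0,0,0,0,0,0,-1],[0,0,0,0,0,0,-1],[0,0,0,0,0,0,-1],[0,0,0,0,0,0,-1],[0,0,0,0,0,0,-1],[0,0,0,0,0,0,-1],[0,0,0.005,0,0,0,-1],[0,0,0.01,0,0,0,-1],[0,0,0.015,0,0,0,-1],[0,0,0.02,0,0,0,-1],[0,0,0.02,0,0,0,-1]]}}

```text
time: 5.65
tool_pos: [0.5175, -0.1377, 0.037]
tool_rot: [-0.001, -0.094, 0.996, 0.001]
contact_force: [0.3, -0.5, -0.6]
gripper_width: 1.0
```

```bash
python3 - <<'E'
from h import *
st()
im=manip.grab_frame("side");cv2.imwrite("pics/s4.png",cv2.resize(im[130:210,220:320,::-1],None,fx=7,fy=7))
E
```

```text
5.65 [ 0.5175 -0.1377  0.037 ] [-1.000e-03 -9.450e-02  9.955e-01  5.000e-04] [ 0.3 -0.5 -0.6] 1.0 [-0.399  0.016  1.955 -0.     1.173 -2.159]
```

View pics/s4.png

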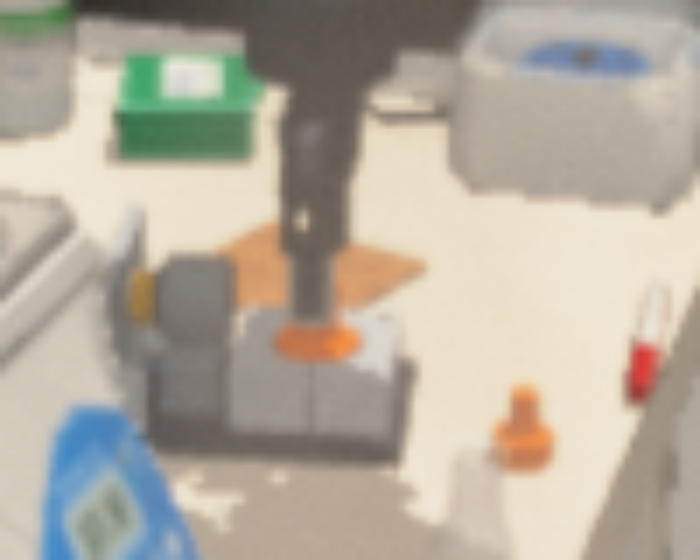

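Emit:
{"fn": "step_arm", "kwargs": {"deltas": [[0,0,0.005,0,0,0,-1],[0,0,0.005,0,0,0,-0.3],[0,0,0.005,0,0,0,0],[0,0,0.005,0,0,0,0.3],[0,0,0.005,0,0,0,0.6],[0,0,0.005,0,0,0,1],[0,0,0.005,0,0,0,1],[0,0,0.005,0,0,0,1],[0,0,0.005,0,0,0,1],[0,0,0.005,0,0,0,1]]}}

```text
time: 6.7
tool_pos: [0.5186, -0.138, 0.0336]
tool_rot: [0.0, -0.094, 0.996, 0.0]
contact_force: [-0.9, 1.6, 3.5]
gripper_width: 0.217
```

Emit:
{"fn": "step_arm", "kwargs": {"deltas": [[0,0,-0.005,0,0,0,1],[0,0,-0.015,0,0,0,1],[0,0,-0.025,0,0,0,1],[0,0,-0.035,0,0,0,1],[0,0,-0.045,0,0,0,1],[0,0,-0.055,0,0,0,1],[0,0,-0.065,0,0,0,1],[0,0,-0.075,0,0,0,1],[0,0,-0.085,0,0,0,1],[0,0,-0.085,0,0,0,1],[0,0,-0.085,0,0,0,1]]}}

```text
time: 7.8
tool_pos: [0.5185, -0.1381, 0.1185]
tool_rot: [0.0, -0.094, 0.996, -0.0]
contact_force: [-0.2, -0.4, -1.2]
gripper_width: 0.214
```

```bash
python3 - <<'E'
from h import *
st()
print(to((.577,-.298,.118)))
im=manip.grab_frame("side");cv2.imwrite("pics/s5.png",cv2.resize(im[130:210,220:320,::-1],None,fx=7,fy=7))
E
```

```text
7.8 [ 0.5185 -0.1381  0.1185] [ 2.000e-04 -9.450e-02  9.955e-01 -1.000e-04] [-0.2 -0.4 -1.2] 0.214 [-0.399 -0.085  1.905  0.     1.322 -2.159]
[-0.0274 -0.1681  0.0005]
```

View pics/s5.png

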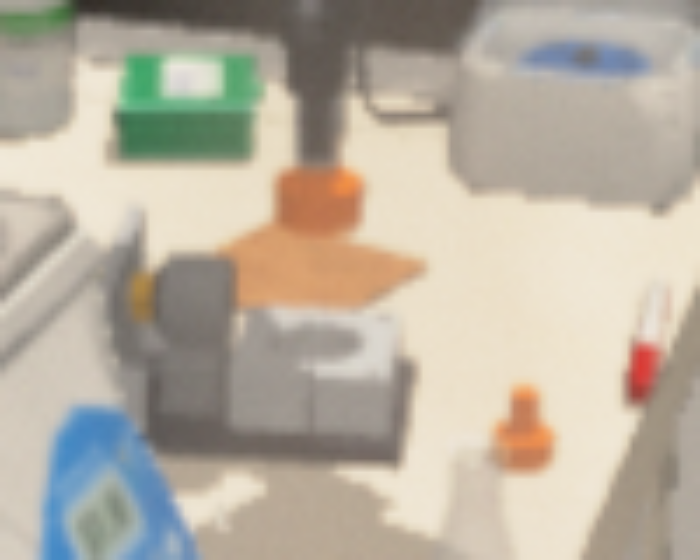

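Emit:
{"fn": "step_arm", "kwargs": {"deltas": [[-0.003,-0.02,0,0,0,0,1],[-0.007,-0.045,0,0,0,0,1],[-0.012,-0.075,0,0,0,0,1],[-0.017,-0.105,0,0,0,0,1],[-0.022,-0.135,0,0,0,0,1],[-0.027,-0.16,0,0,0,0,1],[-0.027,-0.168,0.01,0,0,0,1],[-0.027,-0.168,0.03,0,0,0,1],[-0.027,-0.168,0.05,0,0,0,1],[-0.027,-0.168,0.065,0,0,0,1],[-0.027,-0.168,0.078,0,0,0,1],[-0.027,-0.168,0.085,0,0,0,1],[-0.027,-0.168,0.09,0,0,0,1],[-0.027,-0.168,0.095,0,0,0,1],[-0.027,-0.168,0.095,0,0,0,1],[-0.027,-0.168,0.095,0,0,0,1]]}}

```text
time: 9.45
tool_pos: [0.5769, -0.2982, 0.0239]
tool_rot: [0.0, -0.095, 0.996, -0.0]
contact_force: [0.6, -0.4, -0.6]
gripper_width: 0.22
```

```bash
python3 - <<'E'
from h import *
st()
im=manip.grab_frame("side");cv2.imwrite("pics/s6.png",cv2.resize(im[130:210,220:320,::-1],None,fx=7,fy=7))
im=manip.grab_frame("top");cv2.imwrite("pics/t6.png",cv2.resize(im[120:265,255:400,::-1],None,fx=4,fy=4))
E
```

```text
9.45 [ 0.5769 -0.2982  0.0239] [ 4.000e-04 -9.450e-02  9.955e-01 -3.000e-04] [ 0.6 -0.4 -0.6] 0.22 [-0.592  0.281  1.683 -0.     1.176 -2.352]
```

View pics/s6.png

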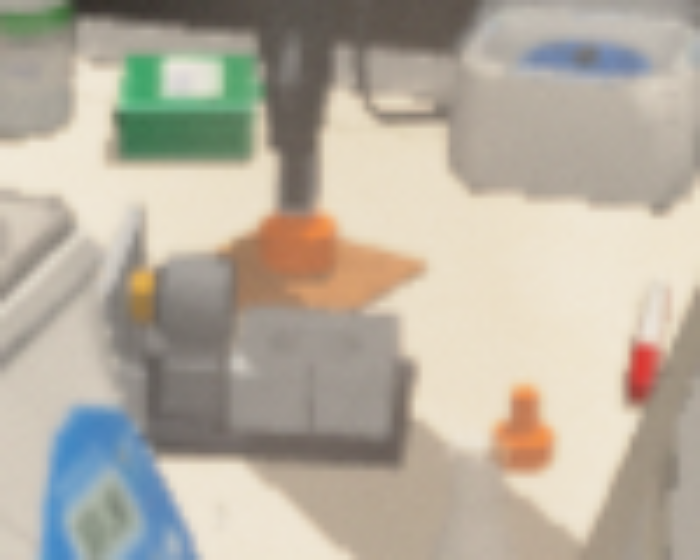

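View pics/t6.png

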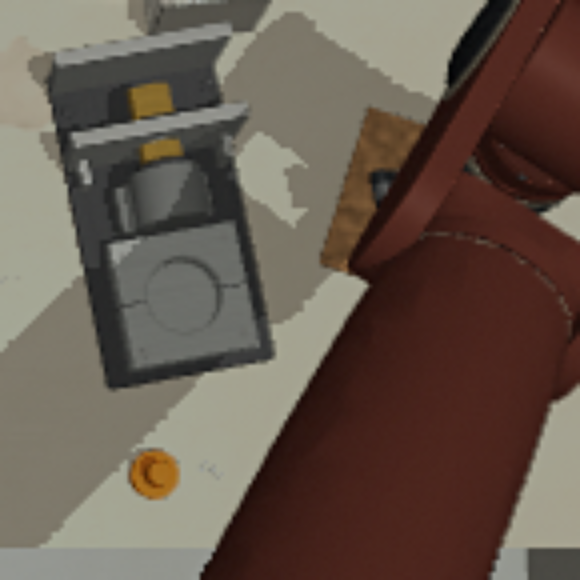

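Emit:
{"fn": "step_arm", "kwargs": {"deltas": [[0,0,0.002,0,0,0,1],[0,0,0.004,0,0,0,1],[0,0,0.005,0,0,0,1],[0,0,0.006,0,0,0,1],[0,0,0.006,0,0,0,1]]}}

```text
time: 10.05
tool_pos: [0.5765, -0.2979, 0.0176]
tool_rot: [-0.0, -0.094, 0.996, 0.0]
contact_force: [-1.1, 1.2, 2.5]
gripper_width: 0.216
```

Emit:
{"fn": "step_arm", "kwargs": {"deltas": [[0,0,0,0,0,0,0.4],[0,0,0,0,0,0,0.2],[0,0,0,0,0,0,0],[0,0,0,0,0,0,-0.4],[0,0,0,0,0,0,-1],[0,0,0,0,0,0,-1],[0,0,0,0,0,0,-1],[0,0,0,0,0,0,-1],[0,0,-0.01,0,0,0,-1],[0,0,-0.03,0,0,0,-1],[0,0,-0.06,0,0,0,-1],[0,0,-0.1,0,0,0,-1],[0,0,-0.12,0,0,0,-1],[0,0,-0.12,0,0,0,-1]]}}

```text
time: 11.45
tool_pos: [0.5792, -0.2997, 0.1435]
tool_rot: [0.004, -0.094, 0.996, -0.003]
contact_force: [0.4, -0.8, 1.0]
gripper_width: 1.004
```

```bash
python3 - <<'E'
from h import *
st()
im=manip.grab_frame("side");cv2.imwrite("pics/s7.png",cv2.resize(im[130:210,220:320,::-1],None,fx=7,fy=7))
Y=np.pi/2+.19
for p in [(.641,-.113,.14),(.641,-.113,.024)]:print(to(p,Y))
E
```

```text
11.45 [ 0.5792 -0.2997  0.1435] [ 0.0037 -0.0945  0.9955 -0.0031] [ 0.4 -0.8  1. ] 1.004 [-0.592  0.155  1.614 -0.     1.362 -2.352]
(array([-9.700e-02,  1.706e-01,  1.000e-04]), array([-0.0036,  0.0036, -0.0008]))
(array([-0.0966,  0.1711,  0.1161]), array([-0.0036,  0.0036, -0.0008]))
```

View pics/s7.png

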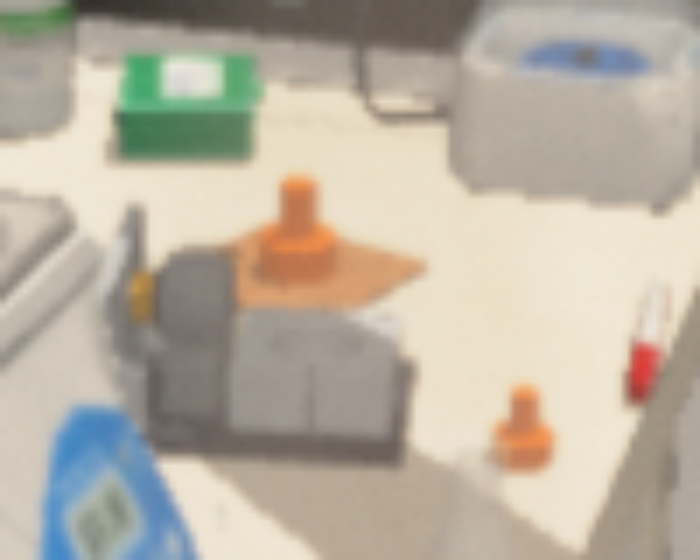

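```bash
python3 - <<'E'
from h import *
t=cv2.imread("pics/top0.png");cv2.imwrite("pics/t0r.png",cv2.resize(t[15:165,240:350],None,fx=4,fy=4,interpolation=cv2.INTER_CUBIC))
s=cv2.imread("pics/side0.png");cv2.imwrite("pics/s0r.png",cv2.resize(s[130:200,140:260],None,fx=6,fy=6,interpolation=cv2.INTER_CUBIC))
E
```

```text
(no output)
```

View pics/t0r.png

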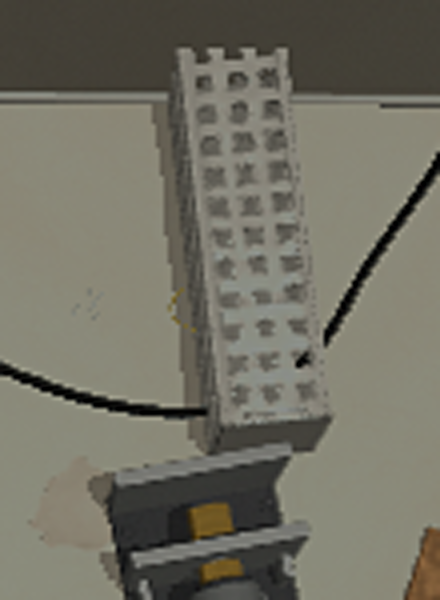

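View pics/s0r.png

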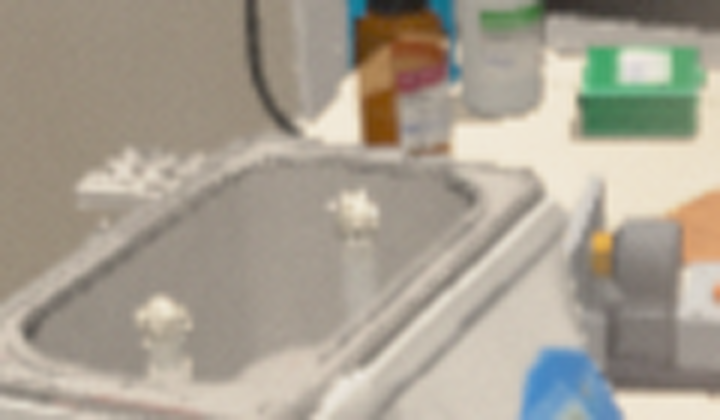

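```bash
python3 - <<'E'
from h import *
print("bot",pl("top",240+212/4,15+452/4,0),pl("top",240+312/4,15+447/4,0))
for z in(.05,.06,.08,.1): print(z,pl("top",240+217/4,15+422/4,z),pl("top",240+330/4,15+416/4,z))
R=lambda x,y:np.array([.5822,-.1245])+np.array([.982*x-.189*y,.189*x+.982*y])
print(R(.104,0),R(.104,-.04),R(.104,.04),R(.092,-.055))
E
```

```text
bot [ 0.69638514 -0.12411862  0.        ] [ 0.70007295 -0.1902673   0.        ]
0.05 [ 0.70246618 -0.12189644  0.05      ] [ 0.70673403 -0.19386051  0.05      ]
0.06 [ 0.69961282 -0.12074145  0.06      ] [ 0.70384556 -0.19211362  0.06      ]
0.08 [ 0.69390609 -0.11843148  0.08      ] [ 0.69806863 -0.18861984  0.08      ]
0.1 [ 0.68819937 -0.1161215   0.1       ] [ 0.6922917  -0.18512606  0.1       ]
[ 0.684328 -0.104844] [ 0.691888 -0.144124] [ 0.676768 -0.065564] [ 0.682939 -0.161122]
```

```bash
python3 - <<'E'
from h import *
def F(p,z):
    w=pl("top",*Z(p),z)[:2]-[.5822,-.1245];return (np.array([[.982,.189],[-.189,.982]])@w).round(4)
print("head far",F((163,110),.074),F((209,103),.074),"mid",F((186,106.5),.074))
print("right low",F((216,137),.074),F((171,145),.074))
for n,p,z in [("rear top far",(68,68),.086),("",(287,31),.086),("rear top near",(72,81),.086),("",(288,43),.086),("br far",(90,168),.09),("",(310,128),.09),("br near",(94,184),.09),("",(312,141),.09)]: print(n,F(p,z))
im=cv2.imread("pics/top0.png");cv2.imwrite("pics/tz2.png",cv2.resize(im[120:170,260:325],None,fx=12,fy=12,interpolation=cv2.INTER_NEAREST))
E
```

```text
head far [0.0631 0.0118] [ 0.0623 -0.0113] mid [0.0627 0.0002]
right low [ 0.0448 -0.0113] [0.045  0.0114]
rear top far [0.0897 0.0552]
 [ 0.0881 -0.0545]
rear top near [0.0829 0.0545]
 [ 0.0821 -0.0537]
br far [0.0379 0.0548]
 [ 0.0375 -0.0547]
br near [0.0298 0.0544]
 [ 0.031  -0.0543]
```

View pics/tz2.png

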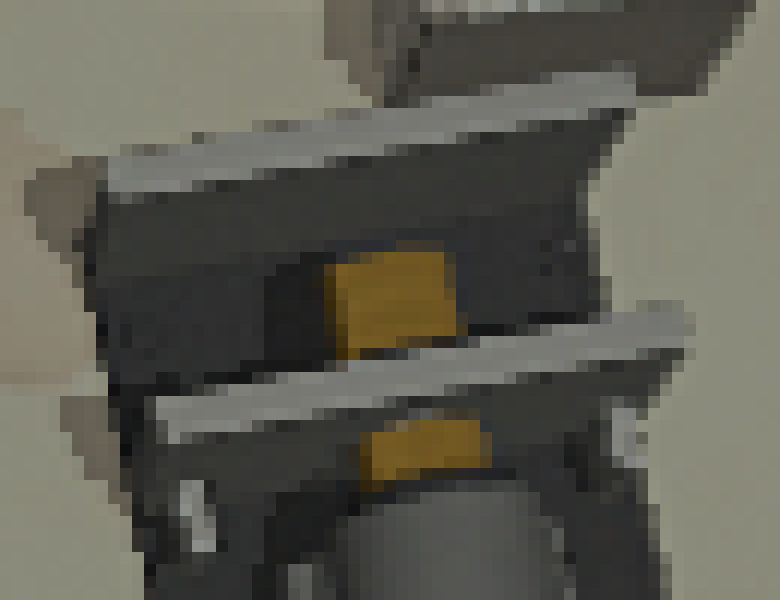

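Emit:
{"fn": "step_arm", "kwargs": {"deltas": [[-0.01,0.02,0,0,0,0,-1],[-0.025,0.045,0,0,0,0,-1],[-0.042,0.075,0,0,0,0,-1],[-0.06,0.105,0,0,0,0,-1],[-0.077,0.135,0,0,0,0,-1],[-0.09,0.158,0,0,0,0,-1],[-0.098,0.168,0,0,0,0,-1],[-0.098,0.168,0,0,0,0,-1],[-0.098,0.168,0,0,0,0,-1]]}}

```text
time: 12.4
tool_pos: [0.6406, -0.1152, 0.1364]
tool_rot: [-0.001, -0.094, 0.996, -0.0]
contact_force: [-0.1, -0.6, 0.4]
gripper_width: 0.997
```

```bash
python3 - <<'E'
from h import *
st()
im=manip.grab_frame("side");cv2.imwrite("pics/s8.png",cv2.resize(im[100:200,180:300,::-1],None,fx=6,fy=6))
im=manip.grab_frame("top");cv2.imwrite("pics/t8.png",cv2.resize(im[110:230,250:390,::-1],None,fx=5,fy=5))
Y=np.pi/2+.19
for p in [(.6405,-.1133,.075),(.6405,-.1133,.022)]:print(to(p,Y))
st()
E
```

```text
12.4 [ 0.6406 -0.1152  0.1364] [-8.000e-04 -9.440e-02  9.955e-01 -0.000e+00] [-0.1 -0.6  0.4] 0.997 [-2.920e-01  1.660e-01  1.614e+00 -1.000e-03  1.362e+00 -2.052e+00]
(array([-0.0003,  0.0025,  0.0619]), array([-0.0001, -0.0008, -0.0023]))
(array([-0.0004,  0.0025,  0.1149]), array([-0.0001, -0.0008, -0.0023]))
12.5 [ 0.6407 -0.1158  0.1369] [-4.000e-04 -9.370e-02  9.956e-01 -1.000e-04] [ 0.1 -0.1 -0.2] 0.999 [-0.293  0.166  1.614 -0.     1.362 -2.051]
```

View pics/s8.png

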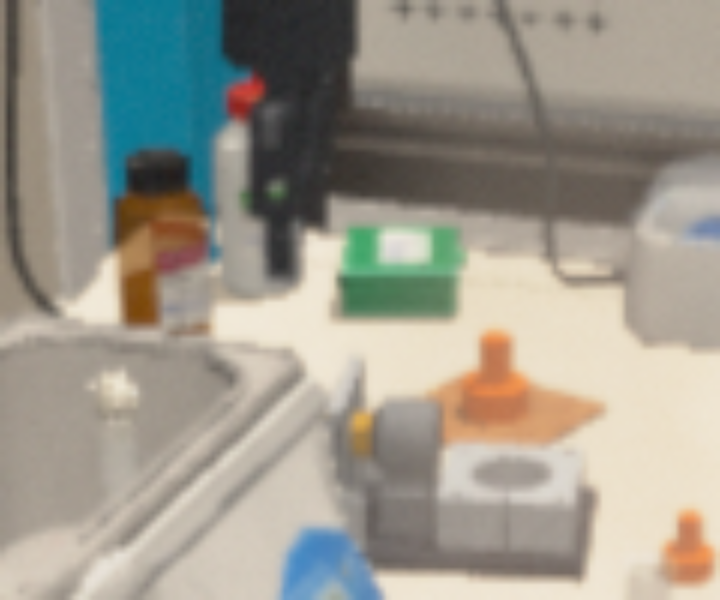

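View pics/t8.png

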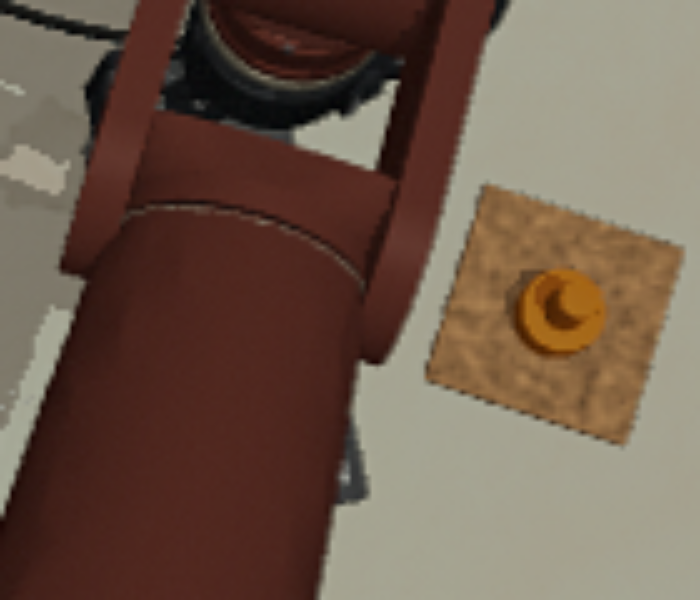

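```bash
python3 - <<'E'
from h import *
for a in (.0425,.05): print((proj("side",(.6407-.188*a,-.1158+.982*a,.171))-[180,100])*6)
E
```

```text
[283.0150347  278.42264869]
[280.57676395 283.17038183]
```

Emit:
{"fn": "step_arm", "kwargs": {"deltas": [[0,0.002,0.02,0,0,0,-1],[0,0.002,0.04,0,0,0,-1],[0,0.002,0.055,0,0,0,-1],[0,0.002,0.065,0,0,0,-1],[0,0.002,0.07,0,0,0,-1],[0,0.002,0.07,0,0,0,-1]]}}

```text
time: 13.1
tool_pos: [0.6404, -0.1128, 0.0667]
tool_rot: [-0.001, -0.094, 0.996, 0.0]
contact_force: [-0.1, 0.0, 0.4]
gripper_width: 1.001
```

Emit:
{"fn": "step_arm", "kwargs": {"deltas": [[0,0,0.006,0,0,0,-1],[0,0,0.012,0,0,0,-1],[0,0,0.018,0,0,0,-1],[0,0,0.024,0,0,0,-1],[0,0,0.03,0,0,0,-1],[0,0,0.036,0,0,0,-1],[0,0,0.041,0,0,0,-1],[0,0,0.045,0,0,0,-1],[0,0,0.045,0,0,0,-1],[0,0,0.045,0,0,0,-1]]}}

```text
time: 14.1
tool_pos: [0.6409, -0.1126, 0.0224]
tool_rot: [0.0, -0.094, 0.996, -0.0]
contact_force: [-0.3, -0.5, 0.9]
gripper_width: 0.999
```

```bash
python3 - <<'E'
from h import *
st()
w=manip.state()['tool_pos'][:2]-[.5822,-.1245];print(np.array([[.982,.189],[-.189,.982]])@w)
im=manip.grab_frame("side");cv2.imwrite("pics/s9.png",cv2.resize(im[120:200,190:290,::-1],None,fx=7,fy=7))
E
```

```text
14.1 [ 0.6409 -0.1126  0.0224] [ 0.     -0.0945  0.9955 -0.    ] [-0.3 -0.5  0.9] 0.999 [-0.288  0.286  1.68  -0.     1.175 -2.048]
[0.05987973 0.00058412]
```

View pics/s9.png

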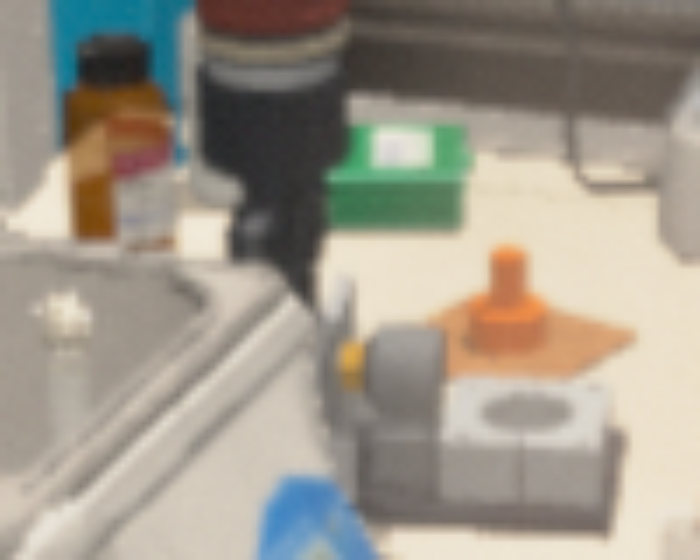

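Centred in the gap with no contact; now closing.

Emit:
{"fn": "step_arm", "kwargs": {"deltas": [[0,0,0,0,0,0,-0.4],[0,0,0,0,0,0,0],[0,0,0,0,0,0,0.2],[0,0,0,0,0,0,0.4],[0,0,0,0,0,0,0.6],[0,0,0,0,0,0,1],[0,0,0,0,0,0,1],[0,0,0,0,0,0,1],[0,0,0,0,0,0,1],[0,0,0,0,0,0,1],[0,0,0,0,0,0,1],[0,0,0,0,0,0,1]]}}

```text
time: 15.35
tool_pos: [0.6409, -0.1129, 0.0226]
tool_rot: [0.0, -0.094, 0.996, -0.0]
contact_force: [-0.7, -4.2, 3.2]
gripper_width: 0.265
```

Emit:
{"fn": "step_arm", "kwargs": {"deltas": [[0,0,0,0,0,0,1],[0,0,0,0,0,0,1],[0,0,0,0,0,0,1],[0,0,0,0,0,0,1],[0,0,0,0,0,0,1],[0,0,0,0,0,0,1],[0,0,0,0,0,0,1],[0,0,0,0,0,0,1],[0,0,0,0,0,0,1],[0,0,0,0,0,0,1],[0,0,0,0,0,0,1],[0,0,0,0,0,0,1],[0,0,0,0,0,0,1],[0,0,0,0,0,0,1],[0,0,0,0,0,0,1]]}}

```text
time: 16.85
tool_pos: [0.641, -0.113, 0.0226]
tool_rot: [0.0, -0.094, 0.996, -0.0]
contact_force: [-1.8, -4.3, 5.0]
gripper_width: 0.266
```

```bash
python3 - <<'E'
from h import *
st();print(manip.state()['ft_torque'])
A=[manip.grab_frame("side") for _ in range(11)]
B=[a[160:180,236:246].astype(float) for a in A]
for k in (1,5,10): print(np.abs(B[k]-B[0]).max())
im=A[-1];cv2.imwrite("pics/s10.png",cv2.resize(im[120:200,190:290,::-1],None,fx=7,fy=7))
st();print(manip.state()['ft_torque'])
im=manip.grab_frame("top");cv2.imwrite("pics/t10.png",im[:,:,::-1])
E
```

```text
16.85 [ 0.641  -0.113   0.0226] [ 1.000e-04 -9.440e-02  9.955e-01 -4.000e-04] [-1.8 -4.3  5. ] 0.266 [-2.880e-01  2.860e-01  1.680e+00 -1.000e-03  1.175e+00 -2.048e+00]
[-0.75187809  0.31333638  0.06659671]
5.0
6.0
6.0
17.4 [ 0.641  -0.113   0.0226] [ 1.000e-04 -9.450e-02  9.955e-01 -4.000e-04] [-2.5 -4.5  5. ] 0.268 [-2.880e-01  2.860e-01  1.680e+00 -1.000e-03  1.175e+00 -2.048e+00]
[-0.73400814  0.27678995 -0.02804807]
```

View pics/s10.png

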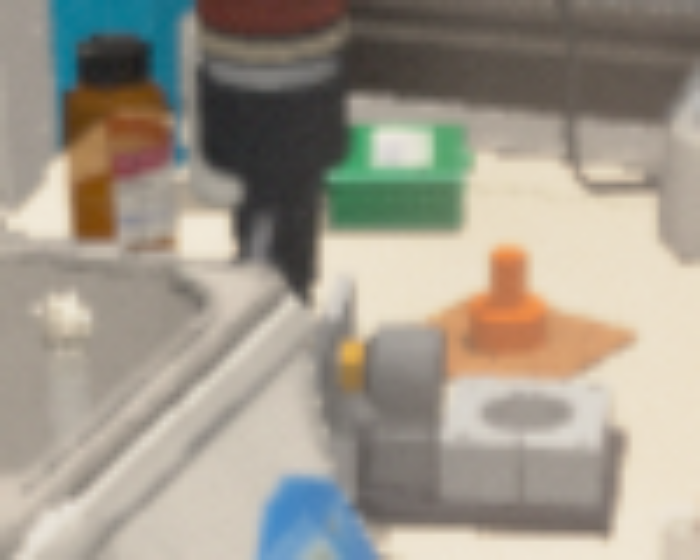

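View pics/t10.png

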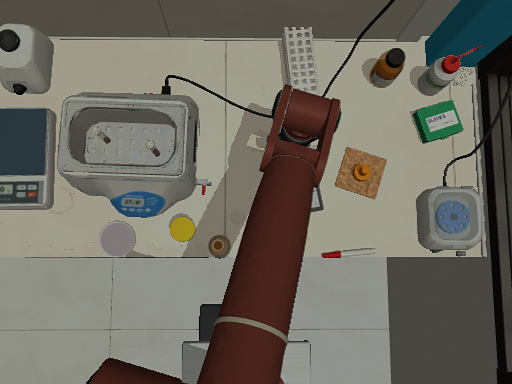

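```bash
python3 - <<'E'
from h import *
st();print(manip.job_done());st()
E
```

```text
17.45 [ 0.641  -0.113   0.0226] [ 1.000e-04 -9.450e-02  9.955e-01 -4.000e-04] [-2.5 -5.   5. ] 0.269 [-2.880e-01  2.860e-01  1.680e+00 -1.000e-03  1.175e+00 -2.048e+00]
the job is handed in; nothing more can be done
None
the job is handed in; nothing more can be done
```

I lifted the orange casting out of the mould, stood it upright near the middle of the cork mat and let go. I then took the bolt head in the gap with a finger on either side and handed in at 17.5 s while still holding it. No verdict was reported.

**Casting:** the last pictures show it upright on the mat. The flask, cup, petri dish and marker are where they were at the start.

**Bolt head:** the opening held at about 0.27, which fits the 24 mm head. The tool pose was steady, the wrist force was about 7 N, and the visible part of the bolt showed no movement over 0.5 s beyond image noise. I could not measure the grip force on the head or the bolt's speed directly, and the head itself was hidden in both cameras during the grip.

**What disagreed:**
- **Missed first grasp:** at the reported height the fingers shut above the stem and took nothing. The side camera showed the fingertips about 29 mm higher than the reported tool position implies, at every pose I checked.
- **How I corrected it:** I set all later heights from the camera, and the second grasp and the placing then worked.
- **Effect on the final grip:** the pads should be centred on the head, about 6 mm beyond its middle along the bolt axis. If the grasp point is judged from the reported pose instead, it would be about 29 mm too low, outside the 18 mm limit.

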